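# Free the ratchet pawl and push the hold-down arm onto the disc

## Task

The red-handled hold-down arm on the goldsmith's bench is kept up by its ratchet. Press the yellow pawl pad down until the pawl tips over and stays free, then push the arm down past its teeth until its rubber shoe rests on the brass disc, and leave it down with the pawl still free. Only press and push with the fingers: lift nothing, and leave the disc and the other things on the bench where they are.

Things in the scene. Friction and masses are not known exactly. Their poses are not given: they have to be found in the camera images.
- stand: Ratchet hold-down, bolted down: steel base plate 110 (x) by 350 (y) by 15 mm; two blue cheeks (to x +-18, y -98 to +28, up to z 115 mm, rear uprights at y -89..-61 to z 165); steel anvil 64 mm square at y +110, top at z 43. Origin: centre of its underside, on the bench; z up. Arm and pawl swing in its plane x = 0: red handle to +y, pawl pad to -y.
- lever_hinge (a point): Pivot of the arm, at stand (0, 0, 100 mm); its axis is the stand's x axis. A steel bar 16 wide, 18 mm thick runs straight out from it to a red grip. 110 mm out hangs the shoe, a black rubber pad 28 mm across, its sole 51.5 mm below the bar's centre line.
- holdarm (a joint): Arm angle, rad: 0 = raised (points 0.75 rad above level, to stand +y), grows going down; at 0.75 level, shoe just touching the disc (at rest there it may read 0.74 to 0.75); stop 0.765. Stiff: about 6 N at the handle moves it slowly, 10 N or more faster; it stays where left. With the pawl engaged a tooth stops it within 0.2 rad; teeth 0.2 rad apart.
- handle_top (a point): Place to push: on the upper face of the red grip (30 wide, 22 thick, from 140 to 210 mm from the pivot), 170 mm along the arm from its pivot and 11 mm above its centre line. About z 224 mm at joint 0, z 111 mm when down.
- pawl (a joint): Pawl angle, rad: 0 = hook seated in the ratchet wheel; resting on a tooth it reads up to 0.08, still engaged. Grows as the yellow pad is pressed down. Past 0.2 the brass ball goes over centre and the pawl falls by itself to its stop at 0.48 and stays: free. Below 0.2 it falls back. Takes under 1 N, up to 4 N if the arm bears on the tooth.
- pawl_hinge (a point): Pivot of the pawl, at stand (0, -75, 150 mm); its axis is the stand's x axis.
- pawl_pad (a point): Centre of the top of the yellow pad (34 along x, 30 along y, 8 mm thick), 85 mm from the pawl pivot on the -y side, 4 mm above its line. About z 154 mm when engaged, z 114 mm when free.
- pawl_ball (a point): Centre of the 32 mm brass ball above the pawl pivot; it leans to stand +y when engaged and to -y when free, and its top reaches z 208 mm.
- disc: Loose brass disc, 40 mm across, 6 mm thick, lying on the anvil under the shoe. Origin: centre of its underside.
- bowl: Bystander: white ceramic bowl, 96 mm across, 45 mm high. Origin: centre of its underside.
- pliers: Bystander: pliers with green handles lying on the bench, 150 mm long, 14 mm high. Origin: at the joint, on the bench; jaws to +x.
- pick: Bystander: blue-handled soldering pick lying on the bench, 160 mm long. Origin: middle of its underside; tip to +x.

How it is judged:
By the outcome, as a careful person would: the job done as asked, in the order asked, and still so for the second after the job is handed in, with the robot touching nothing.
It also fails if it takes over 45 s, if anything falls off the work surface, if the arm or the gripper's body presses on something with over 40 N, if the wrist force passes 120 N, or if a joint passes its speed limit or range.

## Robot

A 7-joint arm with a two-finger parallel gripper is mounted at the origin on the work surface. World frame = base frame: x ahead of the robot, y to its left, z up, the work surface at z = 0. Lengths are in mm, angles in degrees, forces in N, time in s.
With the tool pointing down it reaches from about 400 to 850 mm from the base axis. Payload 4.4 kg.
Tool frame: the origin (TCP) lies on the front face of the gripper's body, between the roots of the fingers; the fingertips stand 97 mm ahead of it and the grasp point (between the pads) lies arm.hold_point_z ahead of it (arm.hold_point_z is the distance from the TCP to the grasp point, in mm); z points along the fingers, y is the direction in which the jaws open and shut (so a half turn about z gives the same grasp; the last joint's range is limited). The gripper opens to 94 mm and grips with 3 to 60 N. Pads are 16 mm wide; open, the fingers measure 119 mm over their backs; the gripper's body (75 mm by 177 mm) begins 78 mm behind the grasp point.
Start: joints at [-69.202, 36.005, 2.206, 86.941, -1.547, 57.084, -1.146], TCP at [270.238, 591.175, 302.678] pointing down, gripper open.
Joint ranges: [-175.42, 175.42], [-21.48, 121.26], [-71.46, 75.88], [10.55, 141.38], [-63.04, 243.04], [13.31, 113.54], [-168.57, 168.57]. Speed limits (degrees/s): [147.25, 147.25, 180, 180, 180, 180, 180].

## Interface

Orientations are given as [roll, pitch, yaw] about the fixed x, y, z axes, in that order (R = Rz(yaw) Ry(pitch) Rx(roll)).
In Python, from cell import arm gives the robot as it stands.
- The arm moves only by the shell command python3 -m inch 'ROWS'. ROWS is JSON, a list that holds one entry, the list of rows, each a list of 7 numbers: the shift along the tool's x, y, z in cm, then the turn, a rotation vector about the tool's x, y, z in rad, then the finger opening in cm, from 0 to 9.4. A call has 1 to 20 rows; each row is the pose to reach, as a shift and turn from the pose commanded when the call began, along the tool's axes at that moment; what a row does not reach only later rows make up. A row lasts 1/8 s, in which the tool goes at most 62.5 mm and 10.7 degrees, less where a joint would pass 70% of its speed; a pose out of reach is approached as far as the arm can. A call with a gripper value outside its range is refused whole. The fingers move at their own pace and stop on an object; the grip force is fixed at half the most. Time passes only in rows, so rows that repeat a pose let the fingers close. It gives the time, the measured TCP pose, the force and the opening at its end, in the units of the state.
- arm.get_state(): the state, without advancing time (a new reading comes with each control period).
- arm.grab_frame(name): name is "scene" or "top"; returns a dict with "img" (480x640x3 uint8, red, green, blue), "fx", "fy", "cx", "cy" (pixels), "rvec" (rotation vector, rad) and "tvec" (3), from world to camera coordinates, as OpenCV has them. Camera axes: x right, y down, z forward; pixel columns grow to the right and rows downward; lengths in mm; the calibration is good to about 2 mm. A picture is of the moment at which its call begins. There is no depth.
- arm.close_job(): hands the job in, once; it reports no verdict.
The state is a dict: "time": time; "qpos": joint angles; "dq": joint speeds; "joint_torque": joint torques, N m; "tool_pos": TCP position; "ee_rot": TCP orientation; "force": force on the tool from outside, world axes, zero at the start; "ft_torque": the same for the moment, N m; "width": finger opening in mm.
Only numpy, scipy, OpenCV 4.12 (cv2) and the standard library are available. Lean on these libraries where they do the work, as an engineer would, in place of code of your own. Each camera call takes 0.05 s, during which the arm holds its last target. There are 200 camera calls.

## Working session

There is one attempt and no reset: what is moved stays moved. The work goes in short steps, Python scripts to look and compute and a shell command to move; the robot and the scene stay as the last step left them, time stands still between calls to the robot, and variables do not carry over. Pictures are saved under pics/ and viewed, about 8 in all and at most 12, crops included, and the job is handed in when it is done.

```bash
mkdir -p pics
python3 - <<'E'
from cell import arm
import cv2,pickle
s=arm.get_state();print(s['time'],s['tool_pos'],s['ee_rot'],s['width'],arm.hold_point_z)
F={}
for n in("scene","top"):
    f=arm.grab_frame(n);F[n]=f
    cv2.imwrite(f"pics/{n}0.png",f["img"][:,:,::-1]); print(n,f["fx"],f["rvec"],f["tvec"])
pickle.dump(F,open("f0.pkl","wb"))
E
```

```text
0.0 [270.0482092  590.73659782 301.78137963] [-1.79896263e+02  3.32822791e-03  1.55432311e+02] 94.03584020152037 78.39999999999999
scene 596.6084568084979 [ 1.97034705  1.44894835 -0.57906962] [-154.57710082 -249.20134016 1693.58392852]
top 507.0120575404322 [ 2.12676856 -2.08799448  0.2127498 ] [ -13.32360949  563.66410066 1100.12773302]
```

View pics/scene0.png

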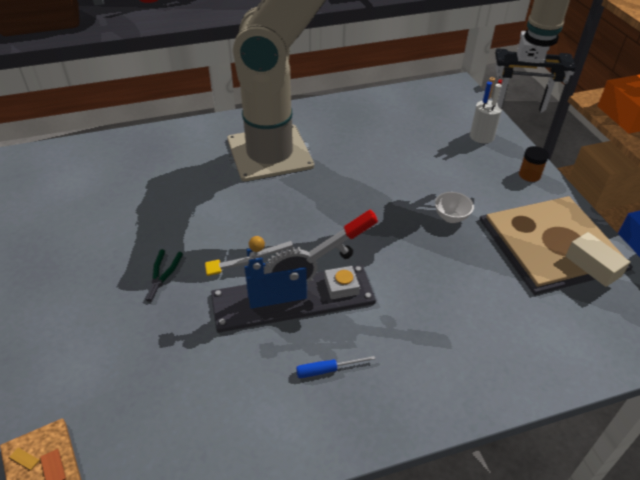

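View pics/top0.png

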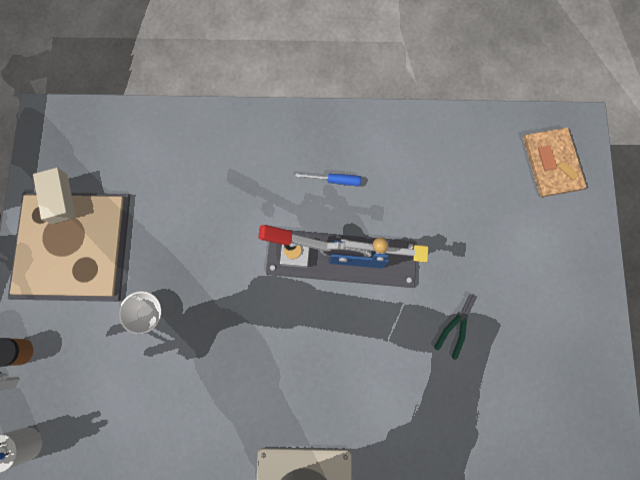

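The scene view shows the yellow pad at about (213,267), the ball at (257,243), the red grip at (361,224) and the disc at (344,277). In the top view the pad is at (421,254), the grip at (275,235) and the disc at (292,251). I'll fit the stand pose from the coloured parts.

```bash
cat > h.py <<'E'
import numpy as np,cv2
from scipy.optimize import least_squares
from scipy.spatial.transform import Rotation as R
BOX={'scene':(190,360,200,390),'top':(210,300,240,440)}
def proj(f,P):
    K=np.array([[f["fx"],0,f["cx"]],[0,f["fy"],f["cy"]],[0,0,1.]])
    return cv2.projectPoints(np.array(P,float).reshape(-1,3),np.array(f["rvec"]),np.array(f["tvec"]),K,None)[0][:,0]
def blob(f,n,c):
    r0,r1,c0,c1=BOX[n];h=cv2.cvtColor(f["img"],cv2.COLOR_RGB2HSV)[r0:r1,c0:c1].astype(int)
    H,S,V=h[...,0],h[...,1],h[...,2]
    m=(S>150)&(V>90)&({'red':(H<5)|(H>174),'yel':(H>22)&(H<33)}[c])
    k,l,st,ce=cv2.connectedComponentsWithStats(m.astype('uint8'))
    i=1+st[1:,4].argmax();return ce[i]+[c0,r0],st[i,4]
def W(p,P): # stand->world
    return R.from_euler('z',p[2]).apply(np.atleast_2d(P))+[p[0],p[1],0]
E
python3 - <<'E'
from h import *;import pickle
F=pickle.load(open('f0.pkl','rb'))
pts={'yel':[0,-160,151],'red':[0,175*np.cos(.75),102+175*np.sin(.75)]}
obs=[(n,c,blob(F[n],n,c)) for n in F for c in pts]
for o in obs:print(o)
fun=lambda p:np.concatenate([proj(F[n],W(p,pts[c]))[0]-b[0] for n,c,b in obs])
best=min((least_squares(fun,[500,0,a]) for a in(0,1.57,3.14,-1.57)),key=lambda r:r.cost)
p=best.x;print(p,np.degrees(p[2]),best.fun.round(1));np.save('p.npy',p)
for q in([0,-160,154],[0,-75,150],[0,124,224],[0,0,100],[0,170,111],[0,110,49]):
    w=W(p,q);print(q,w.round(1),[proj(F[n],w).round() for n in F])
E
```

```text
('scene', 'yel', (array([212.51351351, 266.97837838]), np.int32(185)))
('scene', 'red', (array([360.03428571, 221.32857143]), np.int32(350)))
('top', 'yel', (array([426., 257.]), np.int32(7)))
('top', 'red', (array([274.86870897, 234.64989059]), np.int32(457)))
[ 5.30380535e+02 -7.30197199e+01 -9.15708329e-02] -5.246622252398106 [ 2.2 -2.9 -3.9 -2.9 -6.2 -2.5  5.7 -2.3]
[0, -160, 154] [[ 515.7 -232.3  154. ]] [array([[215., 263.]]), array([[420., 254.]])]
[0, -75, 150] [[ 523.5 -147.7  150. ]] [array([[257., 258.]]), array([[379., 250.]])]
[0, 124, 224] [[541.7  50.5 224. ]] [array([[354., 218.]]), array([[283., 232.]])]
[0, 0, 100] [[530.4 -73.  100. ]] [array([[294., 269.]]), array([[342., 251.]])]
[0, 170, 111] [[545.9  96.3 111. ]] [array([[373., 253.]]), array([[265., 242.]])]
[0, 110, 49] [[540.4  36.5  49. ]] [array([[344., 277.]]), array([[293., 250.]])]
```

```bash
sed -i 's/(H>22)&(H<33)/(H>20)\&(H<36)/; s/S>150/S>130/' h.py
python3 - <<'E'
from h import *;import pickle
F=pickle.load(open('f0.pkl','rb'))
pts={'yel':[0,-160,151],'red':[0,175*np.cos(.75)-3,103+175*np.sin(.75)],'disc':[0,110,49]}
obs=[(n,c,blob(F[n],n,c)[0]) for n in F for c in('yel','red')]
obs[2]=('top','yel',np.array([421,254.]))
obs+=[('scene','disc',np.array([344.5,276.5]))]
fun=lambda p:np.concatenate([proj(F[n],W(p,pts[c]))[0]-b for n,c,b in obs])
b=least_squares(fun,[530,-73,-.09]);p=b.x;print(p,np.degrees(p[2]),b.fun.round(1));np.save('p.npy',p)
for q in([0,-160,154],[0,124,224],[0,170,111],[0,110,49]):print(q,W(p,q).round(1))
from cell import arm
s=arm.get_state();r=R.from_euler('xyz',s['ee_rot'],degrees=True)
print(r.as_matrix().round(3))
# desired: fingers down, tool x along stand y-? compute tool axes with yaw options
img=F['top']['img'][200:310,230:450,::-1].copy();cv2.imwrite('pics/crop0.png',cv2.resize(img,None,fx=3.6,fy=3.6,interpolation=cv2.INTER_CUBIC))
E
```

```text
[ 5.32021749e+02 -6.97286385e+01 -7.94295565e-02] -4.550978358110546 [ 4.2 -2.  -3.6 -3.4 -2.8 -1.2  5.5 -2.3  1.2  0.1]
[0, -160, 154] [[ 519.3 -229.2  154. ]]
[0, 124, 224] [[541.9  53.9 224. ]]
[0, 170, 111] [[545.5  99.7 111. ]]
[0, 110, 49] [[540.7  39.9  49. ]]
[[-0.909  0.416 -0.001]
 [ 0.416  0.909 -0.002]
 [-0.    -0.002 -1.   ]]
```

View pics/crop0.png

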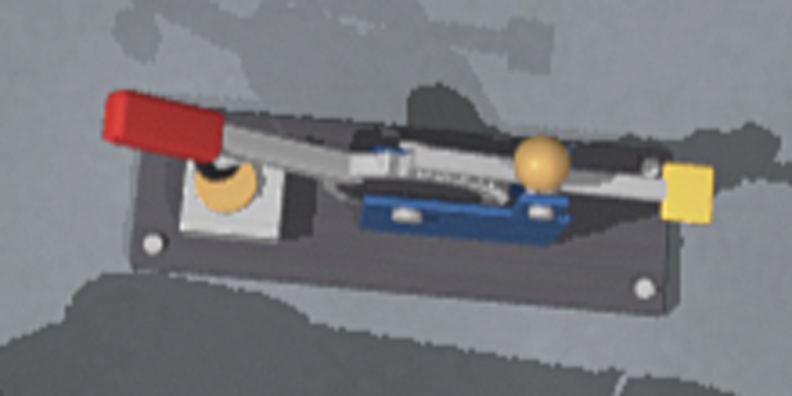

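```bash
cat > fit.py <<'E'
from h import *;import pickle
F=pickle.load(open('f0.pkl','rb'))
def pts(a):return {'yel':[0,-160,150.5],'red':[0,175*np.cos(a),102+175*np.sin(a)],'disc':[0,110,49],'nl':[-55,175,15],'nr':[-55,-175,15]}
obs=[(n,c,blob(F[n],n,c)[0]) for n in F for c in('yel','red')]
obs[2]=('top','yel',np.array([421.1,253.6]))
obs+=[('scene','disc',np.array([344.5,276.5])),('top','nl',np.array([266.7,275])),('top','nr',np.array([414.5,286.7]))]
fun=lambda p:np.concatenate([proj(F[n],W(p,pts(p[3])[c]))[0]-b for n,c,b in obs])
b=least_squares(fun,[530,-73,-.09,.75],loss='soft_l1');p=b.x;print(p,np.degrees(p[2]));print(fun(p).reshape(-1,2).round(1).tolist());np.save('p.npy',p)
for q in([0,-160,154],[0,170*np.cos(p[3])-11*np.sin(p[3]),100+170*np.sin(p[3])+11*np.cos(p[3])],[0,170,111],[0,110,49]):print(q,W(p,q).round(1))
E
python3 fit.py
```

```text
[ 5.30378586e+02 -7.58152233e+01 -6.42396687e-02  6.35967611e-01] -3.68066189209748
[[1.2, -0.9], [0.1, 0.7], [0.1, -1.1], [1.1, 0.6], [-1.9, -0.4], [-1.7, -0.5], [0.1, 0.1]]
[0, -160, 154] [[ 520.1 -235.5  154. ]]
[0, np.float64(130.23103171462185), np.float64(209.82203047906717)] [[538.7  54.1 209.8]]
[0, 170, 111] [[541.3  93.8 111. ]]
[0, 110, 49] [[537.4  34.   49. ]]
```

The residuals are now about 1–2 px, and the arm starts at joint ≈ 0.11. Next I move above the pad with the fingers closed and the jaw axis along stand x.

```bash
python3 -m inch '[[[0,0,-6,0,0,0,0],[-57.1,-64.7,-6,0,0,1.206,0],[-57.1,-64.7,-6,0,0,1.206,0],[-57.1,-64.7,-6,0,0,1.206,0],[-57.1,-64.7,-6,0,0,1.206,0],[-57.1,-64.7,-6,0,0,1.206,0],[-57.1,-64.7,-6,0,0,1.206,0],[-57.1,-64.7,-6,0,0,1.206,0],[-57.1,-64.7,-6,0,0,1.206,0],[-57.1,-64.7,-6,0,0,1.206,0],[-57.1,-64.7,-6,0,0,1.206,0],[-57.1,-64.7,-6,0,0,1.206,0],[-57.1,-64.7,-6,0,0,1.206,0],[-57.1,-64.7,-6,0,0,1.206,0],[-57.1,-64.7,-6,0,0,1.206,0],[-57.1,-64.7,-6,0,0,1.206,0],[-57.1,-64.7,-6,0,0,1.206,0],[-57.1,-64.7,-6,0,0,1.206,0],[-57.1,-64.7,-6,0,0,1.206,0]]]'
```

```text
time: 2.48
tool_pos: [520.7, -233.2, 362.8]
ee_rot: [180.0, -0.0, 86.5]
force: [-0.8, -0.7, -1.0]
width: 0.2
```

```bash
python3 -m inch '[[[-0.2,0,5,0,0,0,0],[-0.2,0,9.5,0,0,0,0],[-0.2,0,9.5,0,0,0,0],[-0.2,0,9.5,0,0,0,0]]]'
cat > look.py <<'E'
import sys;from h import *;from cell import arm
k=sys.argv[1];ims=[]
for n,(r0,r1,c0,c1) in {'scene':(150,350,180,430),'top':(170,320,220,470)}.items():
    f=arm.grab_frame(n);ims.append(cv2.resize(f["img"][r0:r1,c0:c1,::-1],None,fx=2.3 if n=='top' else 2.4,fy=1.7,interpolation=cv2.INTER_CUBIC) if 0 else cv2.resize(f["img"][r0:r1,c0:c1,::-1],None,fx=1.7 if n=='top' else 1.7,fy=1.7,interpolation=cv2.INTER_CUBIC))
cv2.imwrite(f'pics/{k}.png',np.vstack(ims))
E
python3 look.py a1
```

```text
time: 2.98
tool_pos: [521.2, -236.9, 269.2]
ee_rot: [179.9, 0.0, 86.4]
force: [0.0, 0.5, 0.8]
width: 0.2
```

View pics/a1.png

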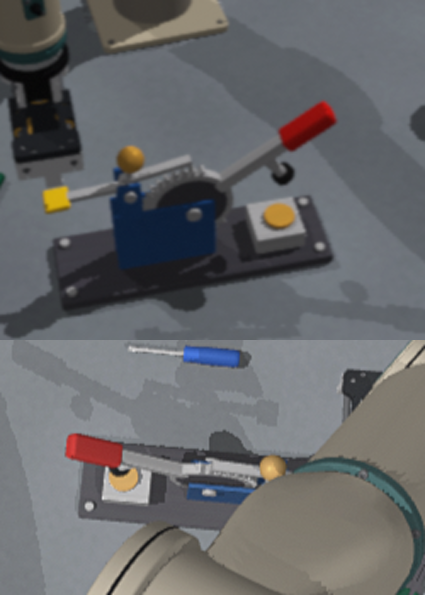

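The scene crop shows the finger tips right over the yellow pad, at (55,185) against (56,199). Now I press.

```bash
python3 -m inch '[[[0,0,1.2,0,0,0,0],[0,0,1.8,0,0,0,0],[0,0,2.4,0,0,0,0],[0,0,3,0,0,0,0],[0,0,3.5,0,0,0,0],[0,0,4,0,0,0,0],[0,0,4.5,0,0,0,0],[0,0,4.8,0,0,0,0],[0,0,4.8,0,0,0,0]]]'; python3 -m inch '[[[0,0,-6,0,0,0,0],[0,0,-12,0,0,0,0],[0,0,-16,0,0,0,0],[0,0,-16,0,0,0,0]]]'; python3 look.py a2
```

```text
time: 4.2
tool_pos: [520.3, -236.6, 219.4]
ee_rot: [-180.0, -0.0, 86.3]
force: [0.5, 0.1, -0.1]
width: 0.7
time: 4.7
tool_pos: [521.5, -237.7, 383.2]
ee_rot: [179.6, 0.1, 86.3]
force: [0.8, 0.4, 0.1]
width: 0.4
```

View pics/a2.png

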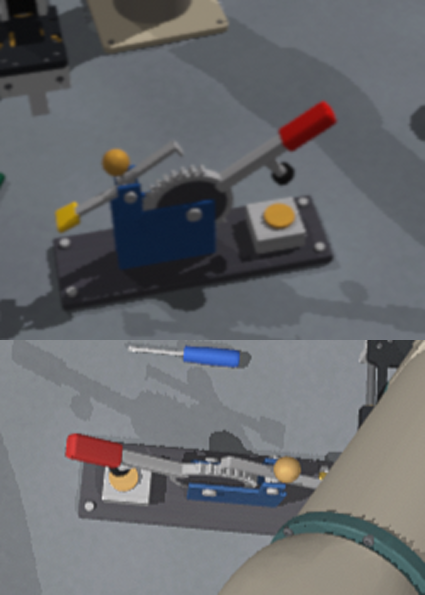

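The picture shows the hook lifted off the wheel (top end at 178,150), the ball leaning to -y (117,162) and the pad down (67,216), so the pawl is free. Next I move over the handle.

```bash
python3 -m inch '[[[29,-0.1,0,0,0,0,0],[29,-0.1,0,0,0,0,0],[29,-0.1,0,0,0,0,0],[29,-0.1,0,0,0,0,0],[29,-0.1,0,0,0,0,0],[29,-0.1,2,0,0,0,0],[29,-0.1,4,0,0,0,0],[29,-0.1,5,0,0,0,0],[29,-0.1,5,0,0,0,0]]]'; python3 look.py a3
```

```text
time: 5.92
tool_pos: [537.3, 52.6, 328.4]
ee_rot: [-179.8, 0.0, 86.3]
force: [0.9, -0.1, -0.8]
width: 0.5
```

View pics/a3.png

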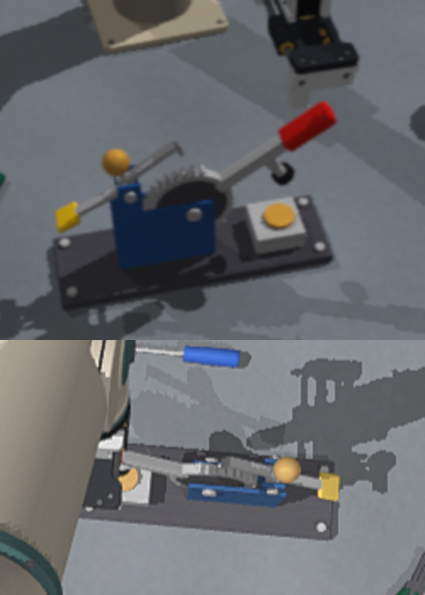

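The fingers are above the grip: tips at (302,100), grip at (307,127). The pawl is still free. I start the push.

```bash
python3 -m inch '[[[0,0,1,0,0,0,0],[0,0,1.5,0,0,0,0],[0.2,0,2,0,0,0,0],[0.5,0,2.5,0,0,0,0],[0.8,0,3,0,0,0,0],[1.1,0,3.5,0,0,0,0],[1.4,0,4,0,0,0,0],[1.7,0,4.5,0,0,0,0],[1.9,0,5,0,0,0,0],[2.1,0,5.5,0,0,0,0],[2.3,0,6,0,0,0,0]]]'; python3 look.py a4
```

```text
time: 7.4
tool_pos: [539.8, 77.1, 270.5]
ee_rot: [179.9, -0.1, 86.4]
force: [-1.9, 2.7, 7.7]
width: 0.7
```

View pics/a4.png

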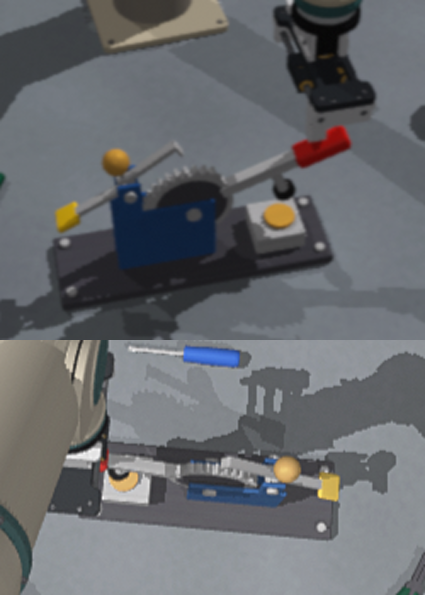

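The handle is going down at about 8 N, with the tips on the grip and the pawl still free. I continue.

```bash
python3 -m inch '[[[0.2,0,0.5,0,0,0,0],[0.4,0,1,0,0,0,0],[0.6,0,1.5,0,0,0,0],[0.7,0,2,0,0,0,0],[0.8,0,2.5,0,0,0,0],[0.9,0,3,0,0,0,0],[1,0,3.5,0,0,0,0],[1.1,0,4,0,0,0,0],[1.1,0,4.4,0,0,0,0],[1.2,0,4.8,0,0,0,0],[1.2,0,5.2,0,0,0,0],[1.2,0,5.5,0,0,0,0],[1.2,0,5.8,0,0,0,0],[1.2,0,6,0,0,0,0],[1.2,0,6.1,0,0,0,0],[1.2,0,6.1,0,0,0,0]]]'
```

```text
time: 9.5
tool_pos: [540.9, 89.6, 209.3]
ee_rot: [179.9, -0.2, 86.4]
force: [0.0, 3.6, 5.6]
width: 0.6
```

```bash
python3 -m inch '[[[0,0,0.1,0,0,0,0],[0,0,0.1,0,0,0,0],[0,0,0.2,0,0,0,0],[0,0,0.2,0,0,0,0]]]'; python3 -m inch '[[[0,0,0.1,0,0,0,0],[0,0,0.1,0,0,0,0],[0,0,0.1,0,0,0,0]]]'
```

```text
time: 10.0
tool_pos: [540.9, 89.6, 209.1]
ee_rot: [179.9, -0.2, 86.4]
force: [-4.7, 4.7, 22.0]
width: 0.3
time: 10.38
tool_pos: [540.9, 89.5, 208.9]
ee_rot: [179.9, -0.3, 86.4]
force: [-6.3, 4.0, 28.5]
width: 0.4
```

The force climbs sharply while the tip stalls at z ≈ 112, so the shoe is on the disc. I back off and check.

```bash
python3 -m inch '[[[0,0,-3,0,0,0,0],[0,0,-8,0,0,0,0],[0,0,-14,0,0,0,0],[10,0,-16,0,0,0,0],[24,0,-16,0,0,0,0],[24,0,-16,0,0,0,0],[24,0,-16,0,0,0,0],[24,0,-16,0,0,0,0],[24,0,-16,0,0,0,0]]]'; python3 look.py a5
python3 - <<'E'
from h import *;import pickle;from cell import arm
p=np.load('p.npy');BOX['scene']=(190,300,330,420);BOX['top']=(210,290,230,320)
obs=[]
for n in('scene','top'):
    f=arm.grab_frame(n)
    try:b=blob(f,n,'red')
    except ValueError:continue
    obs.append((n,f,b[0]));print(n,b)
for n,f,b in obs:
    g=lambda a:proj(f,W(p,[0,175*np.cos(a[0]),102+175*np.sin(a[0])]))[0]-b
    r=least_squares(g,[0.1]);print(n,'joint',.75-r.x[0],r.fun)
img=arm.grab_frame('scene')['img'];c=img[210:330,200:400,::-1];cv2.imwrite('pics/a6.png',cv2.resize(c,None,fx=4,fy=4,interpolation=cv2.INTER_CUBIC))
E
```

```text
time: 11.5
tool_pos: [555.6, 326.1, 365.1]
ee_rot: [-180.0, 0.1, 86.3]
force: [-0.4, -0.2, -0.2]
width: 0.6
scene (array([371.92138365, 252.90880503]), np.int32(318))
top (array([263.88295165, 243.17048346]), np.int32(393))
scene joint 0.720589239900674 [0.86978795 0.05401616]
top joint 0.6858247736108881 [-0.36465864  0.06145798]
```

View pics/a6.png

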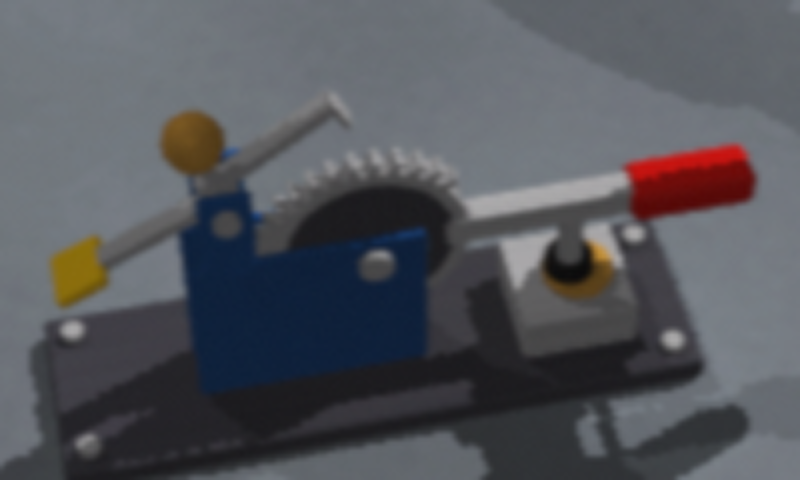

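View pics/a5.png

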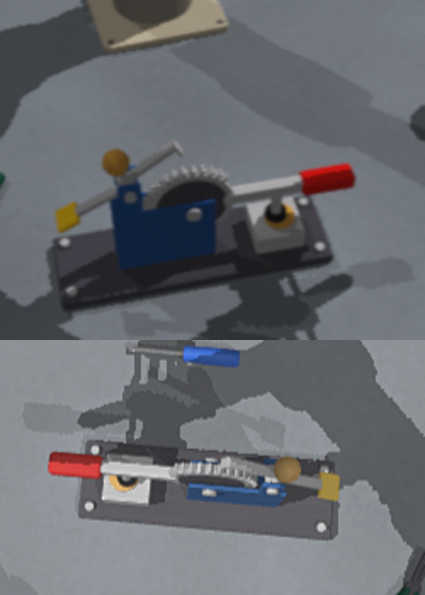

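Run:
```python
from h import *;import pickle;from cell import arm
F=pickle.load(open('f0.pkl','rb'))
boxes={'scene':{'bowl':(190,225,430,480),'pliers':(245,305,140,190),'pick':(350,385,290,380),'disc':(262,300,322,365)}}
for n,bs in boxes.items():
    f=arm.grab_frame(n)
    for k,(a,b,c,d) in bs.items():
        (s,_),e=cv2.phaseCorrelate(*[cv2.cvtColor(x['img'],cv2.COLOR_RGB2GRAY)[a:b,c:d].astype('float32') for x in(F[n],f)]),0
        print(k,np.round(s,2))
print(arm.get_state()['force'])
arm.close_job()
```

```text
bowl [0.41 0.09]
pliers [ 0.63 -0.28]
pick [ 0.14 -0.35]
disc [0.82 0.15]
[0.25351219 0.7754762  0.05621533]
the job is handed in; nothing more can be done
```

The job is done and handed in at about 11.6 s on the robot's clock. I pressed the yellow pad with closed fingers until the pawl tipped over. Then I pushed the red handle down until the shoe met the disc, and withdrew the robot well clear.

**Pawl:** it was free in every picture after the press, including the last one. The hook is up, the ball leans to -y and the pad is down.

**Arm:** the push force rose from about 6 N to 28 N while the fingertips moved down less than 0.5 mm, stopping at about z 112 mm (111 mm expected when down). The last pictures, taken after I let go, show the arm about level with the shoe on the disc.

**Disagreement:** my rough camera estimates of the arm angle were lower, 0.72 rad from one view and 0.69 from the other. A fully lowered arm should read 0.74 to 0.75. A one-pixel error shifts these by about 0.02 rad or more, so I relied on the force stop and the height.

**Other things on the bench:** the bowl, pliers and pick shifted by less than 0.7 pixel between the first and last images. The disc read 0.8 pixel, in a crop that the lowered arm now partly covers. I took these as unmoved.

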